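Feed the hinge strap out over the anvil rail to the length pointer and hold it

ROBOT

A 7-joint arm with a two-finger parallel gripper is mounted at the origin on the work surface. World frame = base frame: x ahead of the robot, y to its left, z up, the work surface at z = 0. Lengths are in m, angles in rad, forces in N, time in s.
With the tool pointing down it reaches from about 0.425 to 0.875 m from the base axis. Payload 4.7 kg.
Tool frame: the origin (TCP) lies on the centre line of the jaws, within the pads' length; the fingertips stand ahead of it and the grasp point (between the pads) lies 8 mm behind it (ctrl.finger_overhang is the x of the fingertips in the tool frame, in m); x points along the fingers, z is the direction in which the jaws open and shut, and the axes are right-handed (so a half turn about x gives the same grasp; the last joint's range is limited). The gripper opens to 87 mm and grips with 3 to 60 N. Pads are 19 mm wide; open, the fingers measure 117 mm over their backs; the gripper's body (75 mm by 190 mm) begins 51 mm behind the grasp point.
Start: joints at [-1.323, 0.321, -0.07, 1.45, 0.023, 1.371, -0.057], TCP at [0.151, 0.632, 0.234] pointing down, gripper open.
Joint ranges: [-2.86, 2.86], [-0.3, 2.09], [-1.38, 1.24], [0.06, 2.45], [-1.56, 4.7], [0.09, 2.05], [-2.69, 2.69]. Speed limits (rad/s): [2.57, 2.57, 3.14, 3.14, 3.14, 3.14, 3.14].

INTERFACE

Orientations are given as a rotation vector (axis times angle).
In Python, from bench import readout, viewer, job, nets, ctrl gives the robot as it stands.
- The arm moves only by the shell command python3 -m creep 'ROWS' [FORCE]. ROWS is JSON, a list of rows, each an object with "linear": the shift along the tool's x, y, z in m, a list of three; "twist": the turn, a rotation vector about the tool's x, y, z in degrees, a list of three; "fingers": the gripper's target within -1 to 1 (shut at 1, half-way at 0, fully open at -1). A call has 1 to 8 rows; each row is the pose to reach, as a shift and turn from the pose commanded when the call began, along the tool's axes at that moment; what a row does not reach only later rows make up. A row lasts 1/12 s, in which the tool goes at most 41.7 mm and 7.16 degrees, less where a joint would pass 70% of its speed; a pose out of reach is approached as far as the arm can. A call with a gripper value outside its range is refused whole. The fingers move at their own pace and stop on an object; FORCE is the grip in N (left out, the last holds). Time passes only in rows, so rows that repeat a pose let the fingers close. It gives the time, the measured TCP pose, the force and the opening at its end, in the units of the state.
- readout.get_state(): the state, without advancing time (a new reading comes with each control period).
- viewer.get_image(name): name is "side" or "top" or "wrist"; returns (picture, depth): 400x640x3 uint8, red, green, blue; 400x640 float32, m along the optical axis (not along the pixel's ray), 0 where there is no reading.
- viewer.camera_params(name): a dict with "K" (3x3 intrinsics, pixels), "cam_to_world" (4x4, takes a point from camera to world coordinates). Camera axes: x right, y down, z forward; pixel columns grow to the right and rows downward; lengths in m; the calibration is good to about 2 mm. A picture is of the moment at which its call begins: read the wrist's pose just before it. camera_params takes no time and is no camera call; for the wrist camera it gives the pose at the moment of the call.
- job.close_job(): hands the job in, once; it reports no verdict.
Trained networks look in the newest picture that a camera, given by its name, has taken for a name from the list of things; names that differ only in an ending like _2 or _b are one class to them, and where a whole thing is asked for, a point or a joint stands for the part that bears it (a point fixed in the world has none). Each returns a list of dicts, best first, with "conf" (0 to 1); they miss things now and then, are a little off and sometimes report something else, mostly with a low value. They report only what shows in the picture. A call takes as long as a camera call.
- nets.boxes_of(camera, label): "centre" ([x, y, z] in m, in world coordinates, good to about 4 mm: the middle of the surface that is visible of it).
- nets.place_of(camera, label): "centre" ([x, y, z] in m, in world coordinates, good to about 4 mm: a listed point, or the origin of a listed thing).
The state is a dict: "time": time; "joint_positions": joint angles; "qd": joint speeds; "joint_torque": joint torques, N m; "position": TCP position; "tool_rot": TCP orientation; "ft_force": force on the tool from outside, world axes, zero at the start; "torque": the same for the moment, N m; "grip_width": opening from 0.0 (shut) to 1.0 (fully open).
Only numpy, scipy, OpenCV 4.12 (cv2) and the standard library are available. Lean on these libraries where they do the work, as an engineer would, in place of code of your own. Each camera call takes 0.05 s, during which the arm holds its last target.

TASK

Slide the flat steel hinge strap straight out along the top of the rail, without lifting it off, until its square front end is level with the tip of the pointer on the gauge rod. That is past its balance point, so keep hold of it from behind the rail's end and do not let it tip: finish while still holding it there, lying flat and bearing on the rail with the whole overhang free, ready for the smith to bend. Do not shift the pointer, and leave the hammer, horseshoe and tin alone.

Things in the scene. Friction and masses are not known exactly. Their poses are not given: they have to be found in the camera images.
- rail: Fixed offcut of steel rail as bench anvil, 220 mm long. Origin: centre of its underside; x runs level along it towards the outward end, z up. Foot 90 mm wide, 12 mm thick; web 16 mm; head 32 mm wide, flat top 85 mm above the bench. A clamp at the outward end (-y side, below 50 mm) carries a 10 mm gauge rod running outward at y -50, z 40 mm, to 235 mm beyond the end.
- rail_edge (a point): Middle of the rail's top edge at its outward end (rail x 110, y 0, z 85 mm); the strap overhangs beyond it. Same axes as the rail.
- strap: Loose flat steel bar 300 mm long (x, pointing outward), 44 wide (y), 7 thick, about 0.7 kg (+-15 %), balance point at its middle. Lies flat along the rail's top, 6 mm proud of the head on each side. Origin: centre of its underside. Three dark holes in its front half; its plain tail (x -150 mm) reaches 10 to 60 mm past the rail's rear end at the start.
- strap_tip (a point): Centre of the strap's square front end (strap x = 150 mm, mid thickness).
- pointer_tip (a point): Tip of the pointer, a 4 mm thin upright steel blade with a short finger towards the strap's path; 98 mm above the bench, 34 mm to the -y side of the rail's centre line (12 mm clear of the strap's edge), 170 to 205 mm beyond the rail's end. Same axes as the rail. Friction (8 N) holds it on the rod.
- pointer: The pointer with its collar, one piece. Origin on the rail's centre line at bench height, directly to the side of the blade (rail y direction); same axes as the rail.
- hammer: Bystander: hand hammer lying on its side on the bench beyond the rail (far from the robot), 260 mm long. Origin on the bench under it.
- horseshoe: Bystander: dark steel horseshoe, about 120 by 115 mm, 10 mm thick, flat on the bench. Origin at its middle.
- tin: Bystander: closed dark tin, 72 mm diameter, 95 mm high, standing to the right. Origin at the centre of its underside.

How it is judged:
On the way:
1. the strap is slid out past its balance point, flat on the rail and held (x of strap_tip in the frame of rail above 0.262 m and angle between strap's own z axis and vertical below 0.05 rad and contact force between the fingers and strap above 1 N), for 0.1 s.
At the end, for the whole second after the job is handed in: Strap's front end within 5 mm of the pointer tip along the rail; strap flat (3 degrees), straight (5 degrees, 10 mm), still, resting on the rail and held by the fingers (each over 1 N, pointer not touched), grasp point behind the rail's outward end (x of strap_tip in the frame of pointer_tip between -0.005 and 0.005 m and angle between strap's own z axis and vertical below 0.05 rad and z of strap in the frame of rail between 0.075 and 0.092 m and contact force between the fingers and strap above 1 N and contact force between strap and rail above 1 N and x of the grasp point in the frame of rail below 0.11 m and angle between the x axis of strap and the x axis of rail, either way round below 0.09 rad and y of strap in the frame of rail between -0.01 and 0.01 m and linear speed of strap below 0.01 m/s and contact force between strap and pointer below 0.2 N); the arm keeps its last pose, push and grip.
It fails at once if the strap tips (over 10 degrees) (angle between strap's own z axis and vertical above 0.175 rad).
It fails at once if the strap is lifted off the rail (over 15 mm) (z of strap in the frame of rail above 0.1 m).
It fails at once if the pointer is shifted over 4 mm (distance of pointer_tip from where it was at the start of the episode above 0.004 m).
It fails at once if the hammer, horseshoe or tin is moved over 20 mm (distance of any of hammer, horseshoe, tin from where it was at the start of the episode above 0.02 m).
It also fails if it takes over 38 s, if anything falls off the work surface, if the arm or the gripper's body presses on something with over 40 N, if the wrist force passes 120 N, or if a joint passes its speed limit or range.

## Working session

There is one attempt and no reset: what is moved stays moved. The work goes in short steps, Python scripts to look and compute and a shell command to move; the robot and the scene stay as the last step left them, time stands still between calls to the robot, and variables do not carry over. Pictures are saved under pics/ and viewed, and the job is handed in when it is done.

```bash
mkdir -p pics; ls; cat > h.py <<'E'
import numpy as np, cv2
from bench import readout, viewer, job, nets, ctrl
from scipy.spatial.transform import Rotation as R
E
python3 - <<'E'
from h import *
s=readout.get_state(); print({k:np.round(v,3).tolist() for k,v in s.items()}); print(ctrl.finger_overhang)
print(R.from_rotvec(s['tool_rot']).as_matrix().round(3))
for c in ['side','top']:
    im,d=viewer.get_image(c); cv2.imwrite(f'pics/{c}0.png',im[:,:,::-1]); np.save(f'{c}_d.npy',d)
    for n in ['rail','rail_edge','strap','strap_tip','pointer_tip','pointer','hammer','horseshoe','tin']:
        r=nets.place_of(c,n); print(c,n,[(np.round(q['centre'],4).tolist(),round(q['conf'],2)) for q in r[:2]])
print(readout.get_state()['time'])
E
```

```text
pics
{'time': 0.0, 'joint_positions': [-1.323, 0.322, -0.07, 1.452, 0.023, 1.371, -0.057], 'qd': [-0.0, 0.0, -0.001, 0.001, 0.001, -0.002, 0.001], 'joint_torque': [-0.001, -49.129, -0.404, -31.253, -0.064, 0.044, 0.0], 'position': [0.151, 0.632, 0.232], 'tool_rot': [-1.037, 1.312, 1.034], 'ft_force': [-0.529, -0.308, -0.528], 'torque': [-0.032, 0.011, -0.018], 'grip_width': 0.999}
0.011
[[-0.    -0.973  0.232]
 [-0.002  0.232  0.973]
 [-1.    -0.    -0.002]]
side rail [([0.5055, -0.1056, -0.0014], 0.72), ([0.5181, 0.1824, -0.0025], 0.65)]
side rail_edge [([0.5103, 0.0013, 0.0841], 0.95)]
side strap [([0.505, -0.0875, 0.0844], 0.64)]
side strap_tip [([0.514, 0.0644, 0.0883], 0.95)]
side pointer_tip [([0.5526, 0.1793, 0.0987], 0.61)]
side pointer [([0.5197, 0.179, -0.0025], 0.55)]
side hammer [([0.7065, -0.1116, 0.0057], 0.58), ([0.5055, -0.0884, 0.0859], 0.27)]
side horseshoe [([0.7067, -0.1125, 0.004], 0.61), ([0.5527, 0.1812, 0.0964], 0.4)]
side tin [([0.4607, -0.4461, 0.0005], 0.71)]
top rail [([0.5059, -0.1105, 0.0042], 0.72)]
top rail_edge [([0.5132, 0.0042, 0.0852], 0.88)]
top strap [([0.5049, -0.0865, 0.0852], 0.81), ([0.551, 0.18, 0.1009], 0.29)]
top strap_tip [([0.5137, 0.0591, 0.0874], 0.69)]
top pointer_tip [([0.5537, 0.1813, 0.1007], 0.45)]
top pointer []
top hammer [([0.71, -0.112, -0.0046], 0.75)]
top horseshoe [([0.5456, 0.4251, -0.0012], 0.57)]
top tin [([0.4601, -0.439, 0.003], 0.75)]
1.0
```

View pics/side0.png

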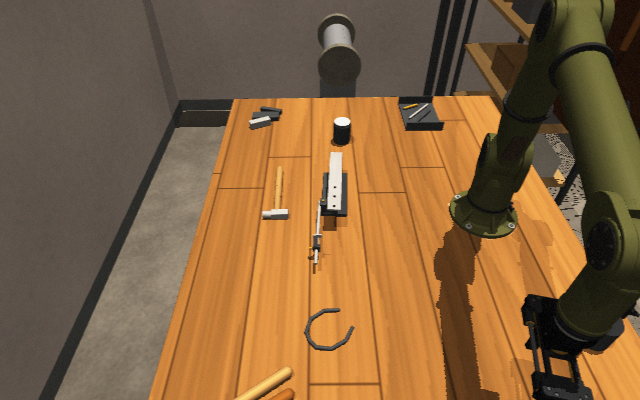

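View pics/top0.png

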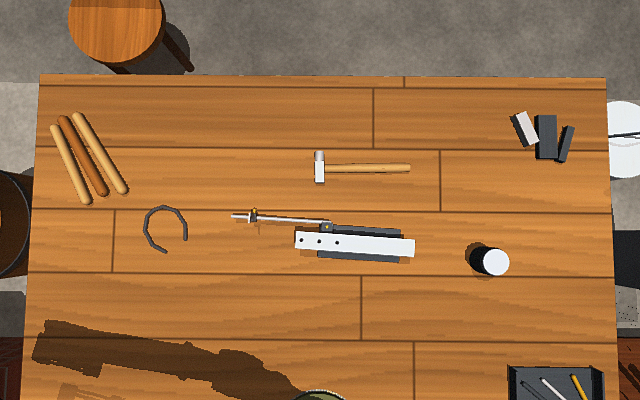

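```bash
python3 - <<'E'
from h import *
for c in ['side','top']:
    p=viewer.camera_params(c); K=p['K'];T=p['cam_to_world'];d=np.load(f'{c}_d.npy')
    print(c,np.round(T,3).tolist(),np.round(K,1).tolist())
    v,u=np.mgrid[:400,:640]; X=np.stack([(u-K[0][2])/K[0][0]*d,(v-K[1][2])/K[1][1]*d,d],-1)@np.array(T)[:3,:3].T+np.array(T)[:3,3]
    np.save(f'{c}_X.npy',X)
    m=(d>0)&(X[...,2]>.086)&(X[...,2]<.108)&(abs(X[...,0]-.51)<.035)&(X[...,1]<.12)&(X[...,1]>-.35)
    P=X[m][:,:2].astype(np.float32); print(len(P),cv2.minAreaRect(P),P.min(0),P.max(0),np.median(X[m][:,2]))
    print(cv2.fitLine(P,cv2.DIST_L2,0,.01,.01).ravel())
    m=(d>0)&(X[...,2]>.06)&(X[...,2]<.11)&(X[...,0]>.53)&(X[...,0]<.6)&(X[...,1]>.14)&(X[...,1]<.22)
    if m.any(): Q=X[m]; print('ptr',len(Q),Q.min(0),Q.max(0),np.median(Q,0)); 
    q=Q[Q[:,2]>.085]; print(len(q), np.percentile(q,[5,50,95],axis=0).round(4))
E
```

```text
side [[-1.0, 0.012, 0.008, 0.56], [0.002, 0.688, -0.725, 0.959], [-0.014, -0.725, -0.688, 1.002], [0.0, 0.0, 0.0, 1.0]] [[401.2, 0.0, 315.2], [0.0, 401.2, 196.5], [0.0, 0.0, 1.0]]
746 ((0.5017577409744263, -0.08973337709903717), (0.3073171079158783, 0.04393161088228226), 86.32221221923828) [ 0.4750077  -0.24214967] [0.53308  0.064259] 0.09370993082713652
[ 0.06118249  0.9981266   0.50289357 -0.07352464]
ptr 68 [0.55368996 0.16742267 0.06154666] [0.57791659 0.18050356 0.10729609] [0.5688791  0.17664795 0.09178462]
42 [[0.5539 0.1729 0.0882]
 [0.5685 0.1766 0.099 ]
 [0.5775 0.1797 0.1064]]
top [[0.008, -0.997, 0.075, 0.533], [-1.0, -0.008, 0.005, -0.012], [-0.004, -0.075, -0.997, 1.12], [0.0, 0.0, 0.0, 1.0]] [[407.7, 0.0, 322.4], [0.0, 407.7, 201.6], [0.0, 0.0, 1.0]]
2087 ((0.5051822066307068, -0.08875879645347595), (0.29999351501464844, 0.04402609169483185), 86.37837982177734) [ 0.47510624 -0.23780373] [0.535248   0.06123392] 0.09191310971676914
[ 0.06304189  0.9980109   0.50523525 -0.08854403]
ptr 39 [0.55638578 0.1737377  0.0600358 ] [0.58030349 0.17891021 0.10721057] [0.5691755  0.17475448 0.0979806 ]
30 [[0.5566 0.1738 0.0874]
 [0.5678 0.1752 0.1006]
 [0.5789 0.1786 0.1066]]
```

```bash
python3 -m creep '[{"linear":[0,-0.04,-0.03],"twist":[6,0,0],"fingers":-1},{"linear":[0,-0.07,-0.054],"twist":[12,0,0],"fingers":-1},{"linear":[0,-0.1,-0.077],"twist":[18,0,0],"fingers":-1},{"linear":[0,-0.13,-0.1],"twist":[24,0,0],"fingers":-1},{"linear":[0,-0.16,-0.123],"twist":[30,0,0],"fingers":-1},{"linear":[0,-0.19,-0.146],"twist":[36,0,0],"fingers":-1},{"linear":[0,-0.22,-0.17],"twist":[42,0,0],"fingers":-1},{"linear":[0,-0.25,-0.192],"twist":[48,0,0],"fingers":-1}]' 40
cat > go.py <<'E'
from h import *
import sys
s=readout.get_state(); M=R.from_rotvec(s['tool_rot']).as_matrix(); p=np.array(s['position'])
t=np.array(eval(sys.argv[1])); 
print('t',s['time'],'pos',p.round(4),'F',np.round(s['ft_force'],1),'w',s['grip_width'])
print(M.round(3).tolist())
n=np.array(eval(sys.argv[2]) if len(sys.argv)>2 else [.998,-.063,0])
x=np.array([0,0,-1.]);n/=np.linalg.norm(n)
G=np.stack([x,np.cross(n,x),n],1)
print('linear',(M.T@(t-p)).round(4),'twist',np.degrees(R.from_matrix(M.T@G).as_rotvec()).round(2))
E
python3 go.py [.499,-.188,.2]
```

```text
time: 1.67
position: [0.3502, 0.3858, 0.2339]
tool_rot: [-0.387, 1.535, 0.388]
ft_force: [1.0, 0.4, -0.9]
grip_width: 1.0
t 1.6667 pos [0.3502 0.3858 0.2339] F [ 1.   0.4 -0.9] w 1.0001103410448167
[[0.0, -0.474, 0.88], [0.001, 0.88, 0.474], [-1.0, 0.0, 0.001]]
linear [ 0.0336 -0.5758 -0.1411] twist [ 3.192e+01  2.000e-02 -3.000e-02]
```

```bash
python3 -m creep '[{"linear":[0,-0.037,-0.006],"twist":[4,0,0],"fingers":-1},{"linear":[0,-0.074,-0.012],"twist":[8,0,0],"fingers":-1},{"linear":[0,-0.111,-0.018],"twist":[12,0,0],"fingers":-1},{"linear":[0,-0.148,-0.024],"twist":[16,0,0],"fingers":-1},{"linear":[0,-0.185,-0.03],"twist":[20,0,0],"fingers":-1},{"linear":[0,-0.222,-0.036],"twist":[24,0,0],"fingers":-1},{"linear":[0,-0.259,-0.042],"twist":[28,0,0],"fingers":-1},{"linear":[0,-0.295,-0.048],"twist":[32,0,0],"fingers":-1}]'
python3 go.py [.499,-.188,.2]
```

```text
time: 2.33
position: [0.4488, 0.1037, 0.234]
tool_rot: [0.05, 1.569, -0.049]
ft_force: [0.9, 0.9, -0.6]
grip_width: 1.0
t 2.3333 pos [0.4488 0.1037 0.234 ] F [ 0.9  0.9 -0.6] w 1.0002788322924125
[[0.001, 0.063, 0.998], [0.001, 0.998, -0.063], [-1.0, 0.001, 0.001]]
linear [ 0.0337 -0.288   0.0684] twist [ 0.    0.05 -0.06]
```

```bash
cat > wr.py <<'E'
from h import *
import sys
p=viewer.camera_params('wrist'); im,d=viewer.get_image('wrist'); n=sys.argv[1]
cv2.imwrite(f'pics/{n}.png',im[:,:,::-1]); K=np.array(p['K']);T=np.array(p['cam_to_world'])
print(T.round(3).tolist(),K[0,0])
v,u=np.mgrid[:400,:640]; X=np.stack([(u-K[0][2])/K[0][0]*d,(v-K[1][2])/K[1][1]*d,d],-1)@T[:3,:3].T+T[:3,3]
X[d==0]=np.nan; np.save(f'{n}_X.npy',X)
for q in ['rail_edge','strap_tip','pointer_tip','strap']:
    print(q,[(np.round(r['centre'],4).tolist(),round(r['conf'],2)) for r in nets.place_of('wrist',q)[:2]])
E
python3 wr.py w1
```

```text
[[0.998, -0.06, -0.017, 0.453], [-0.062, -0.954, -0.294, 0.184], [0.001, 0.295, -0.956, 0.386], [0.0, 0.0, 0.0, 1.0]] 299.0154344852626
rail_edge []
strap_tip [([0.5141, 0.0601, 0.0908], 0.59)]
pointer_tip [([0.555, 0.1735, 0.0985], 0.62)]
strap [([0.5035, -0.0901, 0.0907], 0.71)]
```

View pics/w1.png

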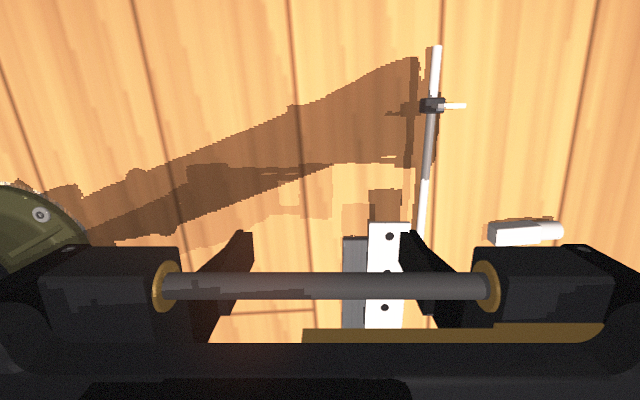

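The wrist view shows the strap's front end at about (390,223), the rail end at about (355,237), and the pointer with its collar on the rod at about (435,104), with the white blade to (465,105).

```bash
python3 - <<'E'
from h import *
X=np.load('w1_X.npy'); im=cv2.imread('pics/w1.png')
c=cv2.resize(im[80:260,340:500],None,fx=5,fy=5,interpolation=0)[:,:]; cv2.imwrite('pics/w1c.png',cv2.resize(c,(533,600)))
for r in (100,102,104,106,108): print(r,[tuple(X[r,k].round(3)) for k in range(412,470,6)])
m=(X[...,2]>.086)&(X[...,2]<.1)&(abs(X[...,0]-.51)<.03)&(X[...,1]>-.05)&(X[...,1]<.08)
P=X[m]; print('strap tip y', P[:,1].max(), np.median(P[:,2])); 
vu=np.argwhere(m); print(vu.min(0),vu.max(0))
for k in (375,385,395,405): 
    r=np.where(m[:,k])[0].min(); print(k,r,X[r,k].round(4),X[r-1,k].round(4))
m=(X[...,2]>.06)&(X[...,2]<.12)&(X[...,1]>.14)&(X[...,1]<.22)&(X[...,0]>.53)&(X[...,0]<.6)
Q=X[m]; print(len(Q),Q[np.argsort(Q[:,0])][::6].round(4).tolist())
E
```

```text
100 [(np.float64(0.559), np.float64(0.182), np.float64(0.001)), (np.float64(0.567), np.float64(0.182), np.float64(0.001)), (np.float64(0.559), np.float64(0.182), np.float64(0.048)), (np.float64(0.564), np.float64(0.182), np.float64(0.052)), (np.float64(0.571), np.float64(0.181), np.float64(0.052)), (np.float64(0.577), np.float64(0.181), np.float64(0.052)), (np.float64(0.603), np.float64(0.18), np.float64(0.001)), (np.float64(0.611), np.float64(0.179), np.float64(0.001)), (np.float64(0.618), np.float64(0.179), np.float64(-0.0)), (np.float64(0.625), np.float64(0.178), np.float64(0.001))]
102 [(np.float64(0.559), np.float64(0.18), np.float64(0.001)), (np.float64(0.567), np.float64(0.18), np.float64(0.0)), (np.float64(0.559), np.float64(0.18), np.float64(0.05)), (np.float64(0.564), np.float64(0.179), np.float64(0.052)), (np.float64(0.571), np.float64(0.179), np.float64(0.051)), (np.float64(0.577), np.float64(0.179), np.float64(0.052)), (np.float64(0.587), np.float64(0.178), np.float64(0.043)), (np.float64(0.611), np.float64(0.177), np.float64(0.0)), (np.float64(0.618), np.float64(0.176),
[... 2037 characters left out ...]
 221 [0.5201 0.0599 0.0868] [0.5394 0.0257 0.0011]
405 221 [0.5311 0.0588 0.086 ] [0.5532 0.0248 0.0011]
138 [[0.5531, 0.1782, 0.097], [0.5534, 0.1755, 0.0993], [0.5536, 0.1764, 0.1011], [0.5537, 0.1764, 0.1033], [0.5542, 0.1781, 0.0912], [0.5551, 0.1746, 0.1047], [0.5564, 0.1771, 0.1057], [0.5572, 0.1779, 0.1058], [0.5586, 0.1769, 0.1047], [0.5596, 0.1752, 0.1046], [0.5609, 0.1751, 0.106], [0.5621, 0.1767, 0.1049], [0.5635, 0.1775, 0.1057], [0.5651, 0.1757, 0.1044], [0.5662, 0.1756, 0.1059], [0.5677, 0.1772, 0.1043], [0.5692, 0.1746, 0.1055], [0.5708, 0.1753, 0.1036], [0.5727, 0.1752, 0.1033], [0.5738, 0.1743, 0.1029], [0.5754, 0.175, 0.1033], [0.577, 0.174, 0.1019], [0.5783, 0.174, 0.103]]
```

View pics/w1c.png

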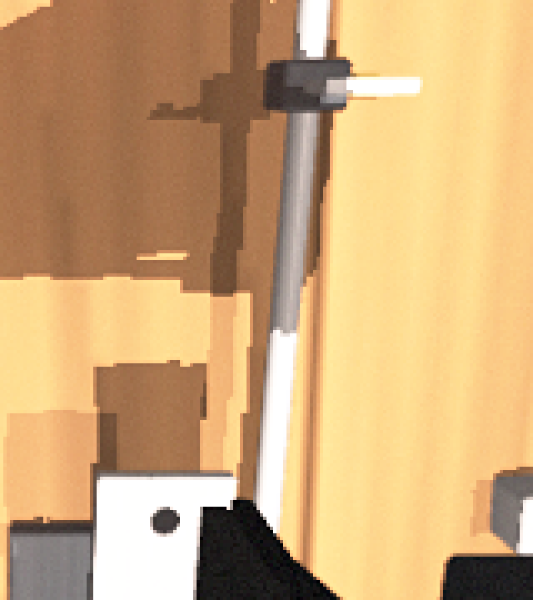

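```bash
python3 -m creep '[{"linear":[0.004,-0.037,0.009],"twist":[0,0,0],"fingers":-1},{"linear":[0.01,-0.075,0.018],"twist":[0,0,0],"fingers":-1},{"linear":[0.018,-0.113,0.027],"twist":[0,0,0],"fingers":-1},{"linear":[0.026,-0.151,0.036],"twist":[0,0,0],"fingers":-1},{"linear":[0.034,-0.188,0.045],"twist":[0,0,0],"fingers":-1},{"linear":[0.034,-0.226,0.054],"twist":[0,0,0],"fingers":-1},{"linear":[0.034,-0.262,0.062],"twist":[0,0,0],"fingers":-1},{"linear":[0.034,-0.288,0.0685],"twist":[0,0,0],"fingers":-1}]'
python3 go.py [.4987,-.188,.081]; python3 wr.py w2
```

```text
time: 3.25
position: [0.5003, -0.1873, 0.1996]
tool_rot: [0.045, 1.57, -0.046]
ft_force: [0.3, -0.8, 0.1]
grip_width: 1.0
t 3.25 pos [ 0.5003 -0.1873  0.1996] F [ 0.3 -0.8  0.1] w 1.000351610873351
[[0.001, 0.058, 0.998], [-0.001, 0.998, -0.058], [-1.0, -0.001, 0.001]]
linear [ 0.1186 -0.0007 -0.0016] twist [0.3  0.03 0.04]
[[0.998, -0.055, -0.016, 0.504], [-0.057, -0.953, -0.296, -0.106], [0.001, 0.297, -0.955, 0.351], [0.0, 0.0, 0.0, 1.0]] 299.0154344852626
rail_edge []
strap_tip []
pointer_tip []
strap [([0.5059, -0.0876, 0.0876], 0.8)]
```

View pics/w2.png

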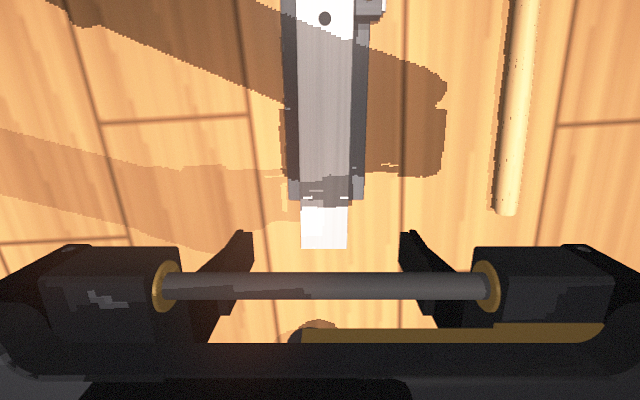

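The strap's tail is centred between the jaws (tail edges at columns 303–347, jaws at 250 and 400). Descending.

```bash
python3 -m creep '[{"linear":[0.03,0,0],"twist":[0,0,0],"fingers":-1},{"linear":[0.06,0,-0.001],"twist":[0,0,0],"fingers":-1},{"linear":[0.08,0,-0.001],"twist":[0,0,0],"fingers":-1},{"linear":[0.095,0,-0.001],"twist":[0,0,0],"fingers":-1},{"linear":[0.107,0,-0.001],"twist":[0,0,0],"fingers":-1},{"linear":[0.115,0,-0.001],"twist":[0,0,0],"fingers":-1},{"linear":[0.1185,0,-0.001],"twist":[0,0,0],"fingers":-1},{"linear":[0.1185,0,-0.001],"twist":[0,0,0],"fingers":-1}]'
python3 go.py [.4987,-.188,.081]; python3 wr.py w3
```

```text
time: 4.17
position: [0.4988, -0.185, 0.0807]
tool_rot: [0.046, 1.571, -0.045]
ft_force: [-0.3, 0.2, 0.8]
grip_width: 1.005
t 4.1667 pos [ 0.4988 -0.185   0.0807] F [-0.3  0.2  0.8] w 1.0050477432772382
[[-0.001, 0.058, 0.998], [0.0, 0.998, -0.058], [-1.0, 0.0, -0.001]]
linear [-0.0003 -0.003   0.0001] twist [ 0.29 -0.03 -0.02]
[[0.998, -0.055, -0.017, 0.503], [-0.057, -0.954, -0.295, -0.104], [-0.0, 0.295, -0.955, 0.233], [0.0, 0.0, 0.0, 1.0]] 299.0154344852626
rail_edge []
strap_tip []
pointer_tip []
strap [([0.5059, -0.0887, 0.0889], 0.65)]
```

View pics/w3.png

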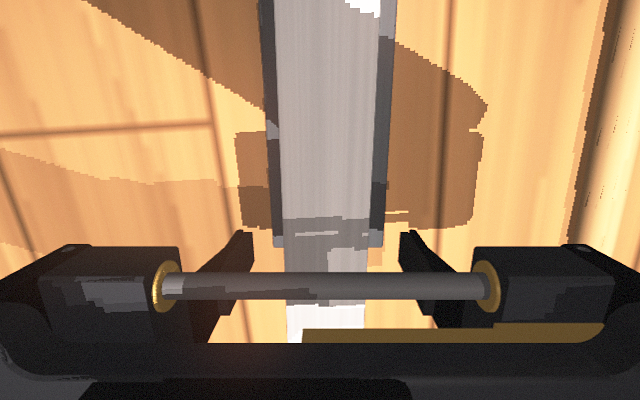

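Jaws straddle the strap (edges near columns 285 and 370). Closing.

```bash
python3 -m creep '[{"linear":[0,0,0],"twist":[0,0,0],"fingers":1},{"linear":[0,0,0],"twist":[0,0,0],"fingers":1},{"linear":[0,0,0],"twist":[0,0,0],"fingers":1},{"linear":[0,0,0],"twist":[0,0,0],"fingers":1},{"linear":[0,0,0],"twist":[0,0,0],"fingers":1},{"linear":[0,0,0],"twist":[0,0,0],"fingers":1},{"linear":[0,0,0],"twist":[0,0,0],"fingers":1},{"linear":[0,0,0],"twist":[0,0,0],"fingers":1}]' 45
python3 go.py [.4987,-.188,.081]; python3 wr.py w4
```

```text
time: 5.08
position: [0.4987, -0.1858, 0.081]
tool_rot: [0.047, 1.57, -0.046]
ft_force: [-1.1, -0.3, -0.3]
grip_width: 0.497
t 5.0833 pos [ 0.4987 -0.1858  0.081 ] F [-1.1 -0.3 -0.3] w 0.4970785779206095
[[-0.0, 0.059, 0.998], [0.0, 0.998, -0.059], [-1.0, 0.0, -0.0]]
linear [ 0.     -0.0022  0.0001] twist [ 0.22 -0.   -0.  ]
[[0.998, -0.056, -0.017, 0.503], [-0.059, -0.954, -0.295, -0.105], [0.0, 0.296, -0.955, 0.233], [0.0, 0.0, 0.0, 1.0]] 299.0154344852626
rail_edge []
strap_tip []
pointer_tip []
strap [([0.5058, -0.0883, 0.0907], 0.8)]
```

View pics/w4.png

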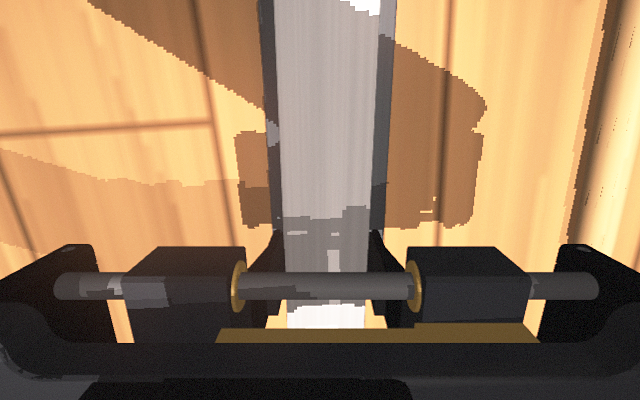

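Opening is 43 mm, so the strap is held. Sliding it the first 64 mm along tool y.

```bash
python3 -m creep '[{"linear":[0,0.004,0],"twist":[0,0,0],"fingers":1},{"linear":[0,0.012,0],"twist":[0,0,0],"fingers":1},{"linear":[0,0.022,0],"twist":[0,0,0],"fingers":1},{"linear":[0,0.032,0],"twist":[0,0,0],"fingers":1},{"linear":[0,0.042,0],"twist":[0,0,0],"fingers":1},{"linear":[0,0.052,0],"twist":[0,0,0],"fingers":1},{"linear":[0,0.06,0],"twist":[0,0,0],"fingers":1},{"linear":[0,0.064,0],"twist":[0,0,0],"fingers":1}]' 45
python3 go.py [.506,-.068,.081]; python3 - <<'E'
from h import *
im,d=viewer.get_image('top'); cv2.imwrite('pics/top2.png',cv2.resize(im[170:300,200:460,::-1],None,fx=3,fy=3))
p=viewer.camera_params('top');K=np.array(p['K']);T=np.array(p['cam_to_world'])
v,u=np.mgrid[:400,:640]; X=np.stack([(u-K[0][2])/K[0][0]*d,(v-K[1][2])/K[1][1]*d,d],-1)@T[:3,:3].T+T[:3,3]
m=(d>0)&(X[...,2]>.086)&(X[...,2]<.105)&(abs(X[...,0]-.512)<.035)&(X[...,1]<.17)&(X[...,1]>-.05)
P=X[m]; print(P.min(0),P.max(0),np.linalg.lstsq(np.c_[P,np.ones(len(P))][:,[0,1,3]],P[:,2],rcond=None)[0])
print(cv2.minAreaRect(P[:,:2].astype(np.float32)))
for n in ['rail_edge','strap_tip','pointer_tip']: print(n,[(np.round(r['centre'],4).tolist(),round(r['conf'],2)) for r in nets.place_of('top',n)[:2]])
E
```

```text
time: 6.0
position: [0.5028, -0.12, 0.0811]
tool_rot: [0.045, 1.57, -0.044]
ft_force: [-0.4, -2.8, -1.2]
grip_width: 0.497
t 6.0 pos [ 0.5028 -0.12    0.0811] F [-0.4 -2.8 -1.2] w 0.49667611109510346
[[0.0, 0.057, 0.998], [0.001, 0.998, -0.057], [-1.0, 0.001, -0.0]]
linear [0.0001 0.0521 0.0003] twist [ 0.34 -0.   -0.04]
[ 0.48599743 -0.04951667  0.0861275 ] [0.53963393 0.12687698 0.09768292] [-0.00674004  0.00131188  0.0953131 ]
((0.5128049254417419, 0.037984225898981094), (0.1777237206697464, 0.0440138541162014), 86.54742431640625)
rail_edge [([0.5085, 0.0053, 0.0845], 0.72), ([0.5064, -0.024, 0.0877], 0.22)]
strap_tip [([0.5184, 0.126, 0.087], 0.71)]
pointer_tip [([0.5557, 0.1825, 0.0992], 0.47)]
```

View pics/top2.png

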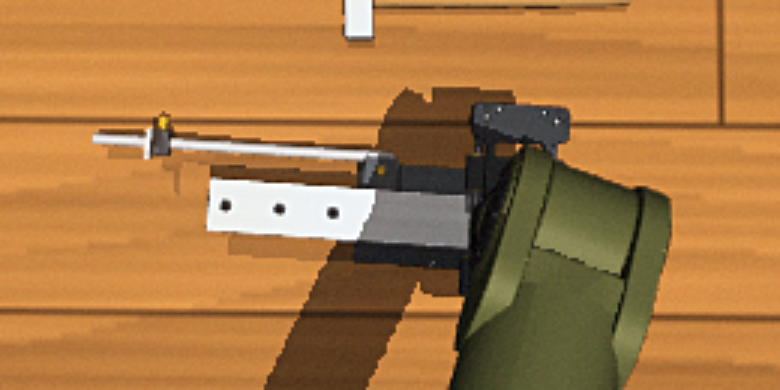

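The top view shows the strap straight and flat, its tip at about (207,205) in the crop and the blade at about (148,143). The remaining travel is about 52 mm. I'll do 47 mm and then measure.

```bash
python3 -m creep '[{"linear":[0,0.004,0],"twist":[0,0,0],"fingers":1},{"linear":[0,0.011,0],"twist":[0,0,0],"fingers":1},{"linear":[0,0.019,0],"twist":[0,0,0],"fingers":1},{"linear":[0,0.027,0],"twist":[0,0,0],"fingers":1},{"linear":[0,0.035,0],"twist":[0,0,0],"fingers":1},{"linear":[0,0.042,0],"twist":[0,0,0],"fingers":1},{"linear":[0,0.046,0],"twist":[0,0,0],"fingers":1},{"linear":[0,0.047,0],"twist":[0,0,0],"fingers":1}]' 45
python3 -m creep '[{"linear":[0,0,0],"twist":[0,0,0],"fingers":1},{"linear":[0,0,0],"twist":[0,0,0],"fingers":1}]' 45
cat > ck.py <<'E'
from h import *
import sys
np.set_printoptions(suppress=True,precision=4)
tag=sys.argv[1]; a=.0585; U=np.array([np.sin(a),np.cos(a)])
s=readout.get_state(); print(s['time'],np.round(s['position'],4),np.round(s['ft_force'],1),s['grip_width'])
for c in ['top','side']:
    ims=[];ds=[]
    for i in range(3):
        im,d=viewer.get_image(c); ds.append(d)
    cv2.imwrite(f'pics/{c}_{tag}.png',cv2.resize(im[170:270,220:420,::-1] if c=='top' else im[140:290,240:420,::-1],None,fx=4,fy=4,interpolation=0))
    d=np.median(ds,0); p=viewer.camera_params(c);K=np.array(p['K']);T=np.array(p['cam_to_world'])
    v,u=np.mgrid[:400,:640]; X=np.stack([(u-K[0][2])/K[0][0]*d,(v-K[1][2])/K[1][1]*d,d],-1)@T[:3,:3].T+T[:3,3]
    m=(d>0)&(X[...,2]>.08)&(X[...,2]<.105)&(abs(X[...,0]-.515)<.029)&(X[...,1]<.22)&(X[...,1]>0.0)
    P=X[m]; s_=P[:,:2]@U; print(c,'strap top s',np.sort(s_)[-12:],'plane',np.linalg.lstsq(np.c_[P[:,:2],np.ones(len(P))],P[:,2],rcond=None)[0])
    print(cv2.minAreaRect(P[:,:2].astype(np.float32)))
    m=(d>0)&(X[...,2]>.09)&(X[...,2]<.112)&(X[...,0]>.549)&(X[...,0]<.585)&(X[...,1]<.21)&(X[...,1]>.15)
    Q=X[m]; Q=Q[np.argsort(Q[:,0])]; print('blade n',len(Q),'s',np.percentile(Q[:,:2]@U,[0,10,50,90,100]),'xmin',Q[:3])
    for n in ['strap_tip','pointer_tip']:
        for r in nets.place_of(c,n)[:1]: q=np.array(r['centre']); print(n,q,'s',q[:2]@U,r['conf'])
E
python3 ck.py a
```

```text
time: 6.87
position: [0.5057, -0.0743, 0.0813]
tool_rot: [0.045, 1.57, -0.046]
ft_force: [-0.4, -4.7, 2.6]
grip_width: 0.498
time: 7.03
position: [0.5057, -0.0744, 0.0812]
tool_rot: [0.047, 1.57, -0.046]
ft_force: [-0.1, -1.8, 1.7]
grip_width: 0.498
7.0333 [ 0.5057 -0.0744  0.0812] [-0.1 -1.8  1.7] 0.49764983651040146
top strap top s [0.2009 0.201  0.2011 0.2013 0.2013 0.2014 0.2015 0.2016 0.2017 0.2017
 0.2023 0.2025] plane [ 0.0021 -0.0045  0.0908]
((0.5161892771720886, 0.08587010204792023), (0.1731187403202057, 0.043942708522081375), 86.40678405761719)
blade n 26 s [0.2072 0.2073 0.2083 0.2108 0.2118] xmin [[0.5564 0.1779 0.1051]
 [0.5565 0.1762 0.1008]
 [0.5567 0.1751 0.0933]]
strap_tip [0.5188 0.1696 0.0902] s 0.19964236814858344 0.82
pointer_tip [0.552  0.1804 0.1004] s 0.212364985675505 0.47
side strap top s [0.201  0.201  0.2011 0.2011 0.2012 0.2016 0.2017 0.2018 0.2019 0.2021
 0.2024 0.2033] plane [-0.0006 -0.0055  0.0941]
((0.5130659937858582, 0.08651340752840042), (0.1738380342721939, 0.04370087385177612), 86.18240356445312)
blade n 39 s [0.2037 0.2062 0.2094 0.2112 0.2117] xmin [[0.5537 0.1744 0.1045]
 [0.5537 0.178  0.1042]
 [0.5537 0.1764 0.0977]]
strap_tip [0.5234 0.175  0.0821] s 0.20530207724678579 0.82
pointer_tip [0.5559 0.1789 0.0979] s 0.2110955715223103 0.46
```

View pics/top_a.png

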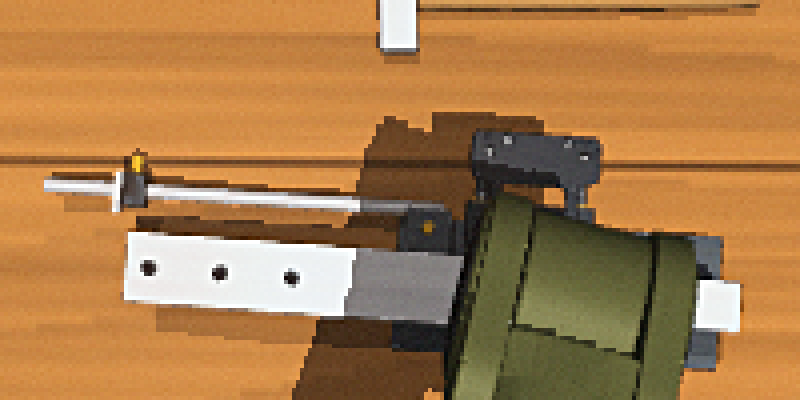

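View pics/side_a.png

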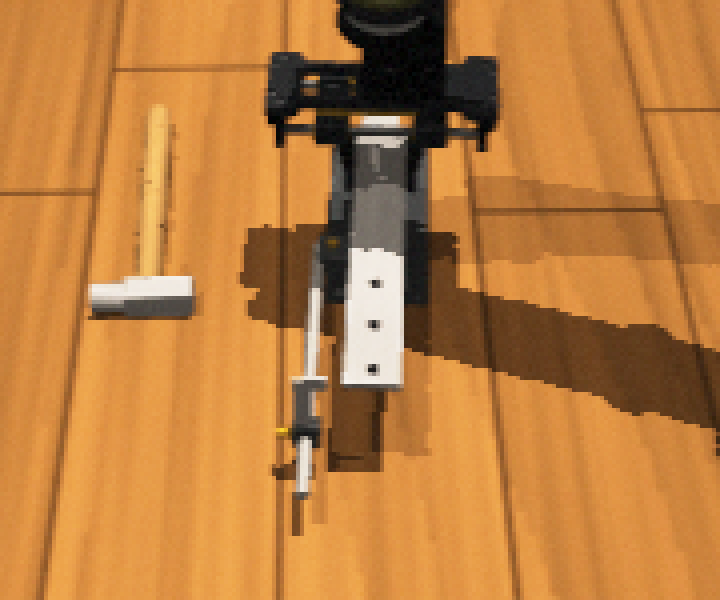

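In the top crop the strap front is at about column 126 and the blade at about column 118. Correcting for skew leaves about 6.5 mm. The strap is flat and straight.

```bash
python3 -m creep '[{"linear":[0,0.002,0],"twist":[0,0,0],"fingers":1},{"linear":[0,0.0045,0],"twist":[0,0,0],"fingers":1},{"linear":[0,0.0065,0],"twist":[0,0,0],"fingers":1},{"linear":[0,0.0065,0],"twist":[0,0,0],"fingers":1},{"linear":[0,0.0065,0],"twist":[0,0,0],"fingers":1},{"linear":[0,0.0065,0],"twist":[0,0,0],"fingers":1}]' 45
python3 ck.py b
```

```text
time: 8.03
position: [0.5055, -0.0706, 0.0812]
tool_rot: [0.046, 1.57, -0.049]
ft_force: [0.7, -4.5, 3.3]
grip_width: 0.498
8.0333 [ 0.5055 -0.0706  0.0812] [ 0.7 -4.5  3.3] 0.49820320569149973
top strap top s [0.205  0.205  0.2053 0.2054 0.2054 0.2055 0.2057 0.2059 0.206  0.2061
 0.2064 0.2068] plane [-0.0012 -0.003   0.0924]
((0.5162419080734253, 0.0880015641450882), (0.17746827006340027, 0.043896935880184174), 86.30592346191406)
blade n 26 s [0.2071 0.2074 0.2084 0.2108 0.2111] xmin [[0.5564 0.1777 0.106 ]
 [0.5565 0.1758 0.1029]
 [0.5567 0.1749 0.0944]]
strap_tip [0.5211 0.1742 0.0873] s 0.20436897248726263 0.68
pointer_tip [0.5528 0.1815 0.1016] s 0.2135098772857516 0.44
side strap top s [0.2049 0.205  0.205  0.2051 0.2052 0.2052 0.2053 0.2057 0.2061 0.2064
 0.2069 0.207 ] plane [ 0.0014 -0.0082  0.0933]
((0.5131639838218689, 0.08861635625362396), (0.17686745524406433, 0.04396764934062958), 86.11412811279297)
blade n 37 s [0.2031 0.207  0.2096 0.2107 0.2121] xmin [[0.5537 0.1751 0.1052]
 [0.5537 0.1773 0.1033]
 [0.5537 0.1767 0.0981]]
strap_tip [0.5209 0.1762 0.0864] s 0.2063538578853799 0.97
pointer_tip [0.5554 0.1743 0.0975] s 0.20647420713341985 0.62
```

View pics/top_b.png

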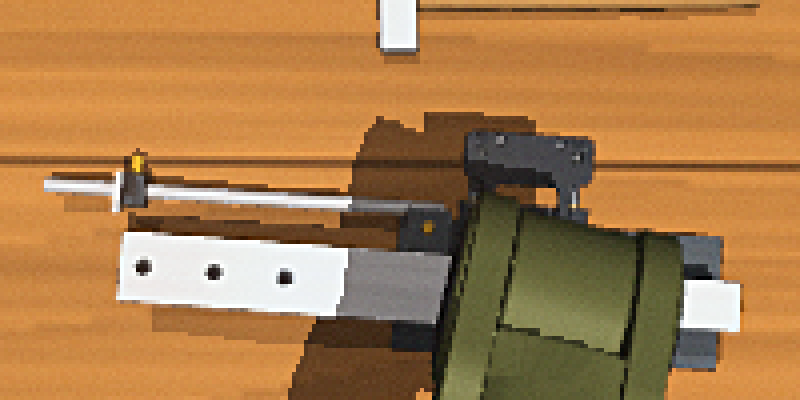

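View pics/side_b.png

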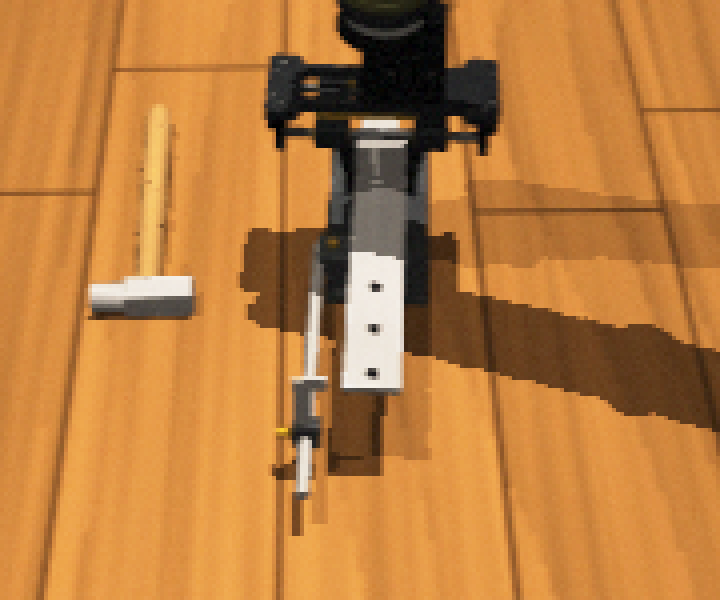

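```bash
python3 -m creep '[{"linear":[0,0.0015,0],"twist":[0,0,0],"fingers":1},{"linear":[0,0.003,0],"twist":[0,0,0],"fingers":1},{"linear":[0,0.003,0],"twist":[0,0,0],"fingers":1},{"linear":[0,0.003,0],"twist":[0,0,0],"fingers":1},{"linear":[0,0.003,0],"twist":[0,0,0],"fingers":1},{"linear":[0,0.003,0],"twist":[0,0,0],"fingers":1}]' 45
python3 ck.py c
```

```text
time: 9.03
position: [0.5056, -0.068, 0.0812]
tool_rot: [0.046, 1.57, -0.05]
ft_force: [-0.2, -6.2, 3.4]
grip_width: 0.497
9.0333 [ 0.5056 -0.068   0.0812] [-0.2 -6.2  3.4] 0.4974866546235344
top strap top s [0.207  0.2075 0.2076 0.2077 0.2077 0.208  0.2086 0.2086 0.2087 0.2087
 0.209  0.209 ] plane [ 0.0052 -0.0052  0.0893]
((0.5162611603736877, 0.08907967805862427), (0.17968317866325378, 0.043899018317461014), 86.25596618652344)
blade n 27 s [0.2069 0.2072 0.2082 0.2109 0.2115] xmin [[0.5564 0.1781 0.1038]
 [0.5564 0.1756 0.1042]
 [0.5567 0.1752 0.0926]]
strap_tip [0.5206 0.1746 0.0891] s 0.20473905491305117 0.58
pointer_tip [0.552  0.1798 0.0985] s 0.2117660120577435 0.48
side strap top s [0.2068 0.2068 0.2073 0.2078 0.2078 0.2078 0.2082 0.2083 0.2084 0.2084
 0.2085 0.2091] plane [-0.0026 -0.0085  0.0954]
((0.5130583643913269, 0.08912038803100586), (0.1807021051645279, 0.04369954764842987), 86.10311889648438)
blade n 38 s [0.2058 0.2076 0.2094 0.211  0.2114] xmin [[0.5537 0.1759 0.1062]
 [0.5537 0.1786 0.1048]
 [0.5537 0.1766 0.098 ]]
strap_tip [0.5215 0.1823 0.087 ] s 0.21247850298255117 0.58
pointer_tip [0.5512 0.1767 0.0985] s 0.2086245417216253 0.68
```

View pics/top_c.png

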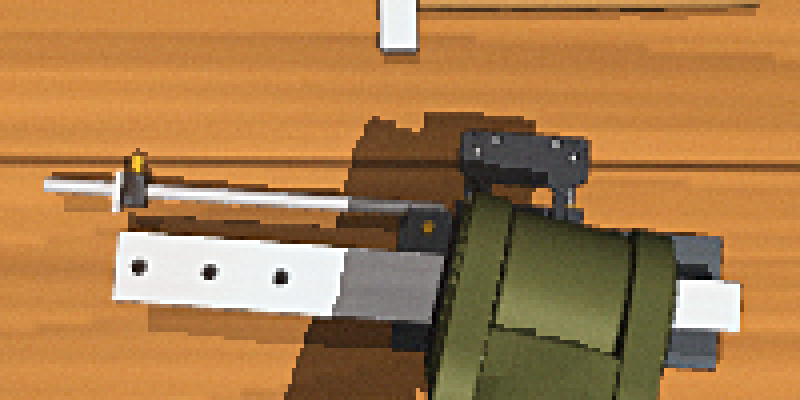

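View pics/side_c.png

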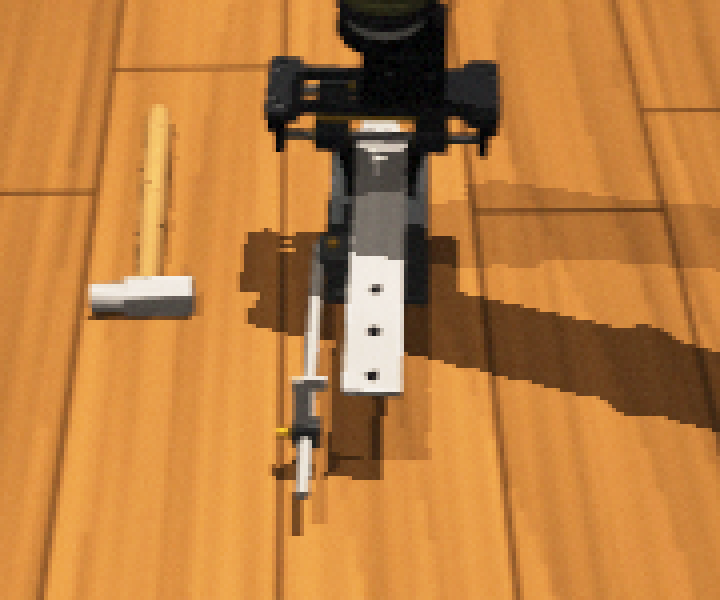

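```bash
python3 -m creep '[{"linear":[0,0,0],"twist":[0,0,0],"fingers":1},{"linear":[0,0,0],"twist":[0,0,0],"fingers":1},{"linear":[0,0,0],"twist":[0,0,0],"fingers":1},{"linear":[0,0,0],"twist":[0,0,0],"fingers":1}]' 45
python3 - <<'E'
from h import *
print(readout.get_state()['position'],readout.get_state()['ft_force']); print(job.close_job())
E
```

```text
time: 9.87
position: [0.5056, -0.068, 0.0812]
tool_rot: [0.046, 1.57, -0.05]
ft_force: [-0.6, -5.1, 3.3]
grip_width: 0.497
[ 0.50559995 -0.06795108  0.08120434] [-0.5853166  -5.08052697  3.3341968 ]
the job is handed in; nothing more can be done
None
```

I gripped the strap across its width near the tail with 45 N. I slid it about 118 mm out along the rail without lifting it, and handed the job in at about 10 s still holding it.

Last checks before handing in:

| Check | Result |
|---|---|
| Strap's front end, along the rail | 208–209 mm (top and side camera depth) |
| Pointer blade, along the rail | about 208–209.5 mm (same cameras), so level to about 1 mm |
| Slope of the strap | under 0.01 rad |
| Strap straight with the rail | yes, as seen in the top view |
| Grip | opening about 43 mm, strap held |
| Grasp point | about 70 mm behind the rail's end |
| Tool | steady over the last rows |
| Force on the tool | about +3 N upward, which fits the strap bearing on the rail edge |
| Pointer and hammer | unmoved in the last pictures |
| Horseshoe and tin | not in the last pictures; the arm stayed clear of both |

- **Disagreement:** the networks' single readings scattered. Compared with the pointer, they put the strap's front end anywhere from 7 mm short (top) to 4 mm past (side). I relied on the depth measurements and the tool travel, which agreed with each other.
- **Lag:** the tool sat about 2–3 mm behind its commanded pose because of friction, but did not creep.

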